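Flip the ratchet and loosen the monitor-mount bolt

TASK

The ratchet sitting on the bolt of the monitor mount is still set to tighten: with closed fingers push its direction lever right over to the other side and press it against its stop for half a second with 10 to 20 N. Then push the handle round counter-clockwise (seen from above) to loosen the bolt until it comes up against its stop, and press there for half a second with 10 to 20 N as well. Push, do not grip, never put more than 25 N on the ratchet, leave the lever set to loosen and the things beside it where they stand, and let go at the end.

Things in the scene. Friction and masses are not known exactly. Their poses are not given: they have to be found in the camera images.
- ratchet: Steel ratchet, turning on an upright bolt in a fixed dark base plate (120 x 120 x 12 mm). Origin: on the bolt's axis at mid-thickness, 61 mm above the desk; x along the handle to its end (194 mm), z up, +y the loosening (counter-clockwise) side. Head 22 mm thick, radius 23 mm round the axis, reaching x = 49 mm; neck 14 mm square. Stays where left.
- grip (a point): Middle of the black round rubber grip (22 mm diameter, x = 100 to 188 mm of the ratchet), on its centre line 150 mm from the bolt's axis, 61 mm above the desk: push here. About 1 N while free (up to 0.55 rad until a tooth bites), 4 to 6 N while turning the bolt; with the bolt at its stop it winds up springily, about 3 to 4 mm per N. With the lever at tighten it just clicks round.
- tab (a point): Centre of the lever's upright tab, a dark steel fin on the head: 18 mm long (along the lever, x), 5 mm thick (y), from 74 to 100 mm above the desk, centre at 87 mm. The lever's flat bar below it reaches up to 79 mm, the head to 72 mm. The lever's pivot is 32 mm from the bolt's axis towards the handle; it points back over the bolt, the tab's centre 28 mm from the pivot.
- lever (a joint): Direction lever, rad, counter-clockwise from above positive. Starts near -0.4 (tighten: tab on the ratchet's +y side); fully over to loosen is about +0.42 (tab on the -y side, about 22 mm further), against a stop that gives only about 0.1 mm per N. Stiff (3 to 6 N at the tab), stays where left.
- bolt (a joint): Angle of the bolt, rad, counter-clockwise (loosening) positive; 0 is fully tight, starts from 0.05 to 0.2; it comes up against its stop at about 0.65. It stays where it is left.
- pen_pot_mid (a point): Bystander: brown round pot with three pens, 60 mm wide, 75 mm tall (pens to 125 mm), loose; centre, half-way up.
- glue_mid (a point): Bystander: white bottle, 34 mm wide, 75 mm tall, loose; centre, half-way up.
- sharpener_mid (a point): Bystander: grey pencil sharpener box, 45 x 32 x 38 mm, loose; centre, half-way up.

How it is judged:
By the outcome, as a careful person would: the job done as asked, in the order asked, and still so for the second after the job is handed in, with the robot touching nothing.
It also fails if it takes over 72 s, if anything falls off the work surface, if the arm or the gripper's body presses on something with over 40 N, if the wrist force passes 120 N, or if a joint passes its speed limit or range.

ROBOT

A 6-joint arm with a two-finger parallel gripper is mounted at the origin on the work surface. World frame = base frame: x ahead of the robot, y to its left, z up, the work surface at z = 0. Lengths are in mm, angles in degrees, forces in N, time in s.
With the tool pointing down it reaches from about 300 to 850 mm from the base axis. Payload 4.2 kg.
Tool frame: the origin (TCP) lies at the very end of the fingers, on their centre line; the grasp point (between the pads) lies 19 mm behind it; z points along the fingers, x is the direction in which the jaws open and shut, and the axes are right-handed (so a half turn about z gives the same grasp; the last joint's range is limited). The gripper opens to 91 mm and grips with 3 to 60 N. Pads are 32 mm wide; open, the fingers measure 118 mm over their backs; the gripper's body (76 mm by 178 mm) begins 60 mm behind the grasp point.
Start: joints at [-69.844, 18.312, 89.639, -0, 72.044, -1.146], TCP at [208.898, -535.728, 213.976] pointing down, gripper open.
Joint ranges: [-177.97, 177.97], [-48.28, 115.42], [12.27, 149.76], [-77.06, 257.06], [2.81, 150.46], [-146.56, 146.56]. Speed limits (degrees/s): [147.25, 147.25, 180, 180, 180, 180].

INTERFACE

Orientations are given as [roll, pitch, yaw] about the fixed x, y, z axes, in that order (R = Rz(yaw) Ry(pitch) Rx(roll)).
In Python, from workcell import env gives the robot as it stands.
- The arm moves only by the tool servo_tool, never from a script. Its argument "plan" is a list of rows, each a list of 3 entries, a list of its own where there are three numbers: the turn, a rotation vector about the tool's x, y, z in degrees, then the shift along the tool's x, y, z in mm, then the finger opening in mm, from 0 to 91.2. In form: [[[ax, ay, az], [dx, dy, dz], claw], ...]. A call has exactly 10 rows; each row shifts and turns the pose as measured when the row begins, along the tool's axes as they then stand; what a row does not reach is not made up. A row lasts 1/8 s, in which the tool goes at most 62.5 mm and 10.7 degrees, less where a joint would pass 70% of its speed; a pose out of reach is approached as far as the arm can. A call with a gripper value outside its range is refused whole. The fingers move at their own pace and stop on an object; "squeeze" is the grip in N (left out, the last holds). Time passes only in rows, so rows that do not move let the fingers close, or fill a call up. It gives the time, the measured TCP pose, the force and the opening at its end, in the units of the state.
- env.state(): the state, without advancing time (a new reading comes with each control period).
- env.grab_frame(name): name is "scene" or "top"; returns a dict with "pixels" (400x640x3 uint8, red, green, blue), "intrinsics" (3x3 intrinsics, pixels), "distortion" ([k1, k2, p1, p2, k3] as OpenCV has them; the pictures are not rectified), "eye" and "attitude" of the camera in the world. Camera axes: x right, y up, looking along -z (the intrinsics and any distortion apply to the point x, -y, -z); pixel columns grow to the right and rows downward; lengths in mm; the calibration is good to about 2 mm. A picture is of the moment at which its call begins. There is no depth.
- env.job_done(): hands the job in, once; it reports no verdict.
The state is a dict: "time_s": time; "qpos": joint angles; "qvel": joint speeds; "effort": joint torques, N m; "ee_pos": TCP position; "ee_rot": TCP orientation; "force": force on the tool from outside, world axes, zero at the start; "torque": the same for the moment, N m; "gripper_width": finger opening in mm.
Only numpy, scipy, OpenCV 4.12 (cv2) and the standard library are available. Lean on these libraries where they do the work, as an engineer would, in place of code of your own. Each camera call takes 0.05 s, during which the arm holds its last target.

## Working session

There is one attempt and no reset: what is moved stays moved. The work goes in short steps, Python scripts to look and compute and a tool call to move; the robot and the scene stay as the last step left them, time stands still between calls to the robot, and variables do not carry over. Pictures are saved under pics/ and viewed, and the job is handed in when it is done.

Besides the shell and the picture viewer there is one more tool, called as a command line: name --argument value ..., lists and objects as JSON in quotes. servo_tool: Moves the arm, as the interface text tells. Its arguments: {"type":"object","properties":{"plan":{"type":"array"},"squeeze":{"type":"number"}},"required":["plan"]}

```bash
mkdir -p pics; ls
cat > h.py <<'E'
import numpy as np, cv2
from workcell import env
def grab(n,fn=None):
    f=env.grab_frame(n)
    if fn: cv2.imwrite('pics/'+fn,cv2.cvtColor(f['pixels'],cv2.COLOR_RGB2BGR))
    return f
def Rm(f):
    a=np.array(f['attitude'],float)
    if a.shape==(3,3): return a
    from scipy.spatial.transform import Rotation as R
    return R.from_euler('xyz',a,degrees=True).as_matrix()
def ray(f,px):
    p=cv2.undistortPoints(np.array([[px]],float),np.array(f['intrinsics'],float),np.array(f['distortion'],float))[0,0]
    return np.array(f['eye'],float),Rm(f)@np.array([p[0],-p[1],-1.])
def onz(f,px,z):
    e,d=ray(f,px); return e+d*(z-e[2])/d[2]
def proj(f,P):
    c=Rm(f).T@(np.array(P,float)-np.array(f['eye'],float))
    q,_=cv2.projectPoints(np.array([[c[0],-c[1],-c[2]]]),np.zeros(3),np.zeros(3),np.array(f['intrinsics'],float),np.array(f['distortion'],float))
    return q[0,0]
E
python3 - <<'E'
from h import *
for n in('scene','top'):
    f=grab(n,n+'0.png'); print(n,f['eye'],f['attitude'],f['intrinsics'],f['distortion'])
print(env.state())
E
```

```text
pics
scene [1069.21330662 -181.58532543  762.57517948] [40.90190702 -0.98546745 59.5461042 ] [[518.27402057   0.         322.14372638]
 [  0.         518.27402057 197.34550143]
 [  0.           0.           1.        ]] [-0.16783666  0.          0.          0.          0.        ]
top [510.68855036 119.36997844 738.24897806] [  3.8863641   -0.25373134 -91.57201145] [[426.06730304   0.         321.07175531]
 [  0.         426.06730304 201.37874369]
 [  0.           0.           1.        ]] [0.01424625 0.         0.         0.         0.        ]
{'time_s': 0.1, 'qpos': array([-6.98450556e+01,  1.83465179e+01,  8.96995211e+01, -3.00363331e-03,
        7.20432572e+01, -1.14401866e+00]), 'qvel': array([ 0.00545108, -0.02454693, -0.25227325,  0.06939603,  0.00095363,
        0.06645455]), 'effort': array([-4.37577091e-04, -4.13335133e+01, -2.32510954e+01,  7.28811231e-02,
        4.21884586e-02, -5.45508692e-05]), 'ee_pos': array([ 208.70715053, -535.30156067,  213.21827669]), 'ee_rot': array([ 1.79998928e+02,  8.93354588e-02, -6.87001096e+01]), 'force': array([-0.15794289,  0.4487484 , -0.2925848 ]), 'torque': array([-0.00982301,  0.00094214,  0.01974816]), 'gripper_width': 91.56166506921296}
```

View pics/scene0.png

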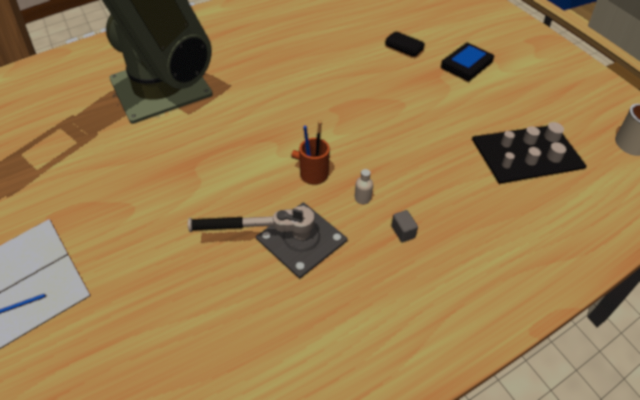

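View pics/top0.png

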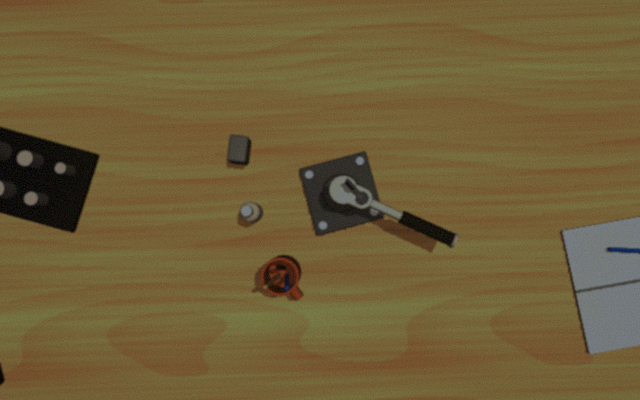

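The scene view shows the ratchet head near (297,220) and the handle running left to (190,225). In the top view the head is near (345,190), the grip end near (455,240), the pot at (280,277), the glue at (250,212) and the sharpener at (238,150). Next I'll enlarge and measure.

Run:
```python
from h import *
f=grab('top'); s=grab('scene')
im=cv2.cvtColor(f['pixels'],cv2.COLOR_RGB2BGR)
cv2.imwrite('pics/t1.png',cv2.convertScaleAbs(cv2.resize(im[140:260,290:470],None,fx=4.4,fy=4.4,interpolation=cv2.INTER_CUBIC),alpha=1.6))
im2=cv2.cvtColor(s['pixels'],cv2.COLOR_RGB2BGR)
cv2.imwrite('pics/s1.png',cv2.convertScaleAbs(cv2.resize(im2[190:290,180:360],None,fx=4.4,fy=4.4,interpolation=cv2.INTER_CUBIC),alpha=1.6))
# grip mask
g=f['pixels'].astype(int); m=((g.max(2)<45)).astype(np.uint8)
m[:,:385]=0;m[:,470:]=0;m[:190]=0;m[255:]=0
ys,xs=np.nonzero(m);print(len(xs));
if len(xs):
    print(cv2.minAreaRect(np.c_[xs,ys].astype(np.float32)))
for n,px,z in[('headc',(344,190),72),('gripend',(455,239),61),('gripstart',(402,216),61),('plateL',(301,168),12),('plateT',(365,154),12),('plateB',(317,234),12),('plateR',(382,215),12),('glue',(247,211),75),('sharp',(237,149),38),('pot',(280,274),75)]:
    print(n,onz(f,px,z).round(1))
```

```text
705
((426.4123840332031, 228.07217407226562), (56.65632247924805, 12.996431350708008), 23.96249008178711)
headc [572.8  78.7  72. ]
gripend [491.2 -95.3  61. ]
gripstart [529.8 -12.9  61. ]
plateL [618.3 147.7  12. ]
plateT [639.6  37.   12. ]
plateB [504.6 123.2  12. ]
plateR [533.8  11.6  12. ]
glue [543.8 230.8  75. ]
sharp [649. 252.  38.]
pot [445.2 181.5  75. ]
```

View pics/t1.png

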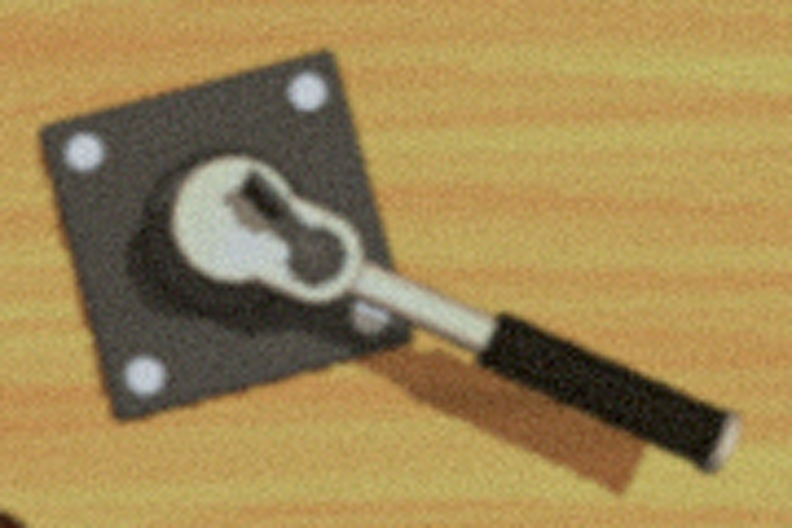

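View pics/s1.png

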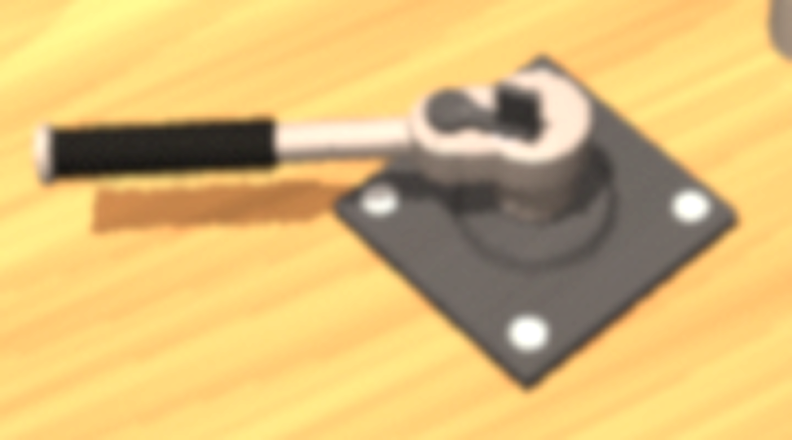

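Run:
```python
from h import *
f=grab('top'); s=grab('scene')
def crop(f,x0,y0,x1,y1,fn):
    im=cv2.cvtColor(f['pixels'],cv2.COLOR_RGB2BGR)
    cv2.imwrite('pics/'+fn,cv2.convertScaleAbs(cv2.resize(im[y0:y1,x0:x1],None,fx=10,fy=10,interpolation=cv2.INTER_CUBIC),alpha=1.6))
crop(f,325,165,385,215,'t2.png'); crop(s,265,195,325,245,'s2.png')
ax=np.array([573.5,79.3]);th=np.radians(-115.2)
for n,z in((-.4,100),(-.4,74)):
  c,si=np.cos(th),np.sin(th);R=np.array([[c,-si],[si,c]])
  l=n; P=ax+R@(np.array([32,0])-28*np.array([np.cos(l),np.sin(l)]))
  print('tab',P,z,'top',(proj(f,[*P,z])-[325,165])*10,'scene',(proj(s,[*P,z])-[265,195])*10)
for q in ([*ax,72],[*ax,0],[491.2,-95.3,61]): print(q,proj(f,q),proj(s,q))
```

```text
tab [580.72176122  69.0381842 ] 100 top [263.22169001 178.22583694] scene [312.59187796 138.74100858]
tab [580.72176122  69.0381842 ] 74 top [250.73279412 196.68077794] scene [315.79199483 236.45040063]
[np.float64(573.5), np.float64(79.3), 72] [343.59896942 189.55376193] [299.83982113 214.19126746]
[np.float64(573.5), np.float64(79.3), 0] [341.23165834 193.50603985] [300.46645085 239.09298898]
[491.2, -95.3, 61] [455.02685728 238.9702423 ] [188.28619668 224.72788366]
```

View pics/t2.png

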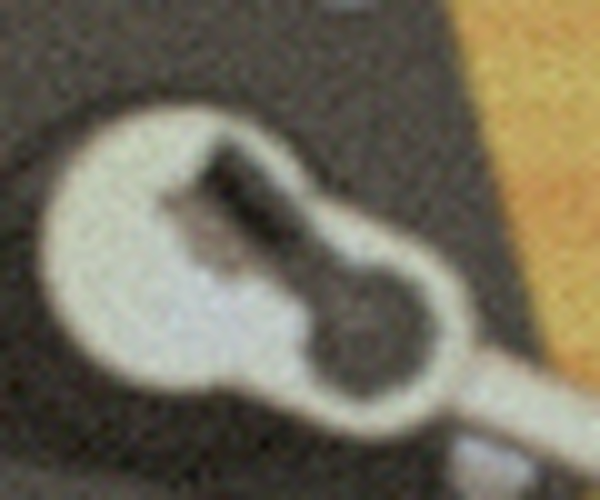

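View pics/s2.png

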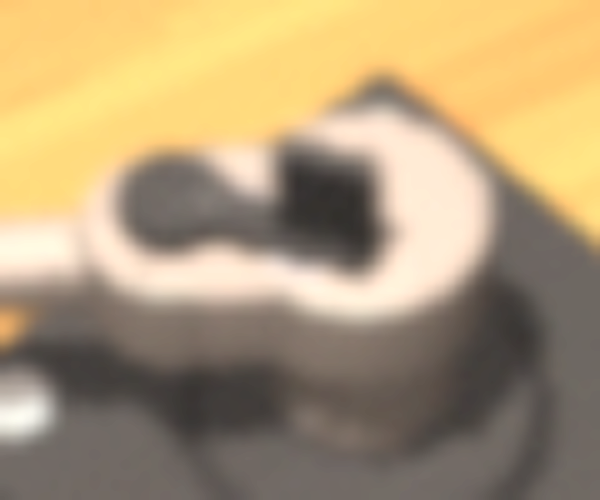

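The predicted tab position matches both views to about 1.5 px. The axis is near (573.5, 79.3) with the handle at -115°, and the measured length of 193 mm agrees with the given 194. I'll close the fingers, turn to yaw -90 and travel high.

servo_tool --plan '[[[0,0,7.1],[0,0,0],0],[[0,0,7.1],[0,0,0],0],[[0,0,7.1],[0,0,0],0],[[0,0,0],[-50,-30,0],0],[[0,0,0],[-50,-30,0],0],[[0,0,0],[-50,-30,0],0],[[0,0,0],[-50,-30,0],0],[[0,0,0],[-50,-30,0],0],[[0,0,0],[-50,-30,0],0],[[0,0,0],[-50,-30,0],0]]' --squeeze 20

```text
time_s: 1.55
ee_pos: [428.9, -182.4, 213.4]
ee_rot: [-179.8, -0.1, -91.2]
force: [0.5, -1.5, -0.0]
gripper_width: 0.3
```

servo_tool --plan '[[[0,0,0],[-38,-28,0],0],[[0,0,0],[-38,-28,0],0],[[0,0,0],[-38,-28,0],0],[[0,0,0],[-38,-28,5],0],[[0,0,0],[-38,-28,10],0],[[0,0,-1],[-38,-28,15],0],[[0,0,0],[-30,-25,15],0],[[0,0,0],[0,0,15],0],[[0,0,0],[0,0,10],0],[[0,0,0],[0,0,0],0]]'

```text
time_s: 2.8
ee_pos: [633.1, 84.1, 141.3]
ee_rot: [-179.7, -0.2, -89.9]
force: [-1.2, -0.2, -0.4]
gripper_width: 0.5
```

Run:
```python
from h import *
f=grab('top','t3.png'); s=grab('scene')
im2=cv2.cvtColor(s['pixels'],cv2.COLOR_RGB2BGR)
cv2.imwrite('pics/s3.png',cv2.resize(im2[130:290,180:400],None,fx=3.6,fy=3.6,interpolation=cv2.INTER_CUBIC))
st=env.state();print(st['time_s'],st['ee_pos'],st['ee_rot'],st['force'],st['qpos'])
```

```text
2.9 [633.88154727  84.05785204 142.56123103] [-1.79585264e+02 -1.76403324e-01 -8.98782492e+01] [-0.22158222  0.30344772  0.85222451] [ 6.64003989 26.65637595 87.08983448 -0.24364278 65.86195053 96.61652494]
```

View pics/s3.png

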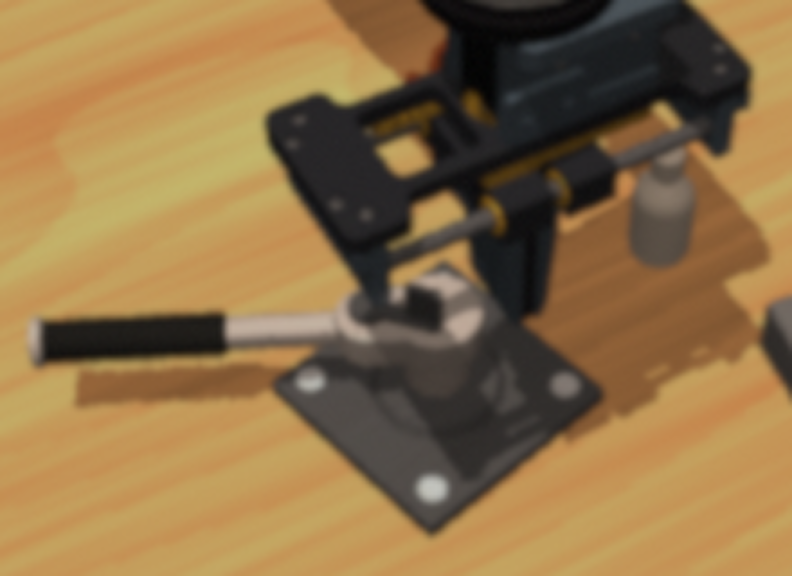

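View pics/t3.png

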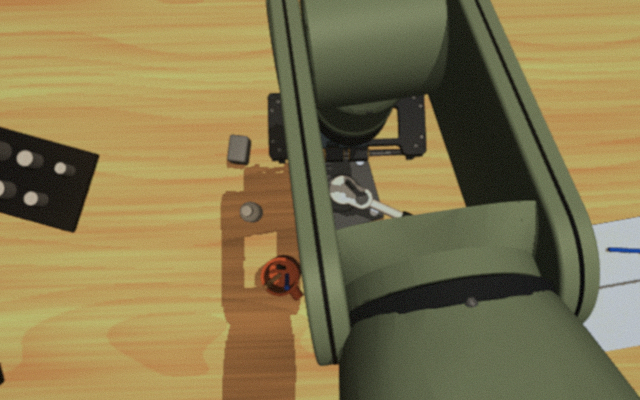

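The scene view shows the closed fingertips at about (515,305) in the crop, on the far side of the head and clear of the tab at (425,305). The bystanders are untouched. I'll descend to z≈84 and close in.

servo_tool --plan '[[[0,0,0],[0,0,12],0],[[0,0,0],[0,0,12],0],[[0,0,0],[0,0,12],0],[[0,0,0],[0,0,12],0],[[0,0,0],[0,0,9],0],[[0,0,0],[0,4,0],0],[[0,0,0],[0,4,0],0],[[0,0,0],[0,4,0],0],[[0,0,0],[0,4,0],0],[[0,0,0],[0,4,0],0]]'

```text
time_s: 4.15
ee_pos: [613.5, 82.8, 83.5]
ee_rot: [-179.4, -0.2, -90.0]
force: [-0.7, -0.1, -0.4]
gripper_width: 0.7
```

```bash
cat > look.py <<'E'
from h import *
import sys
k=sys.argv[1]; x0,y0,x1,y1=map(int,sys.argv[2:6]) if len(sys.argv)>2 else (240,170,360,260)
s=grab('scene'); im2=cv2.cvtColor(s['pixels'],cv2.COLOR_RGB2BGR)
sc=min(790/(x1-x0),590/(y1-y0))
cv2.imwrite('pics/'+k,cv2.resize(im2[y0:y1,x0:x1],None,fx=sc,fy=sc,interpolation=cv2.INTER_CUBIC))
st=env.state();print(st['time_s'],st['ee_pos'].round(1),st['ee_rot'].round(1),st['force'].round(1))
E
python3 look.py s4.png
```

```text
4.2 [612.9  82.8  83.5] [-179.4   -0.2  -90. ] [-0.9 -1.2 -0.6]
```

View pics/s4.png

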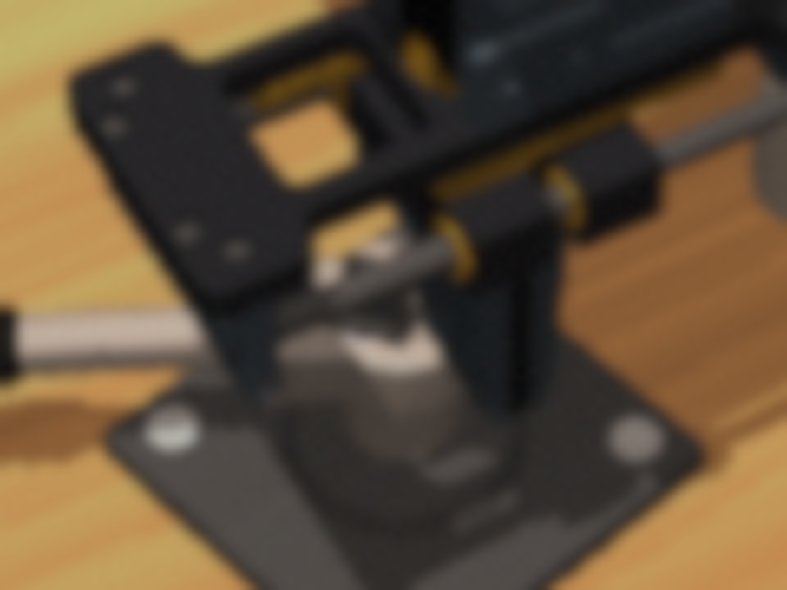

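The fingers at (515,380) are in the crop beside the tab at (400,305), with clearance. I'll start the push slowly.

servo_tool --plan '[[[0,0,0],[0,2,0],0],[[0,0,0],[0,2,0],0],[[0,0,0],[0,2,0],0],[[0,0,0],[0,2,0],0],[[0,0,0],[0,1.5,0],0],[[0,0,0],[0,1.5,0],0],[[0,0,0],[0,1.5,0],0],[[0,0,0],[0,1.5,0],0],[[0,0,0],[0,1.5,0],0],[[0,0,0],[0,1.5,0],0]]'

```text
time_s: 5.45
ee_pos: [603.2, 86.2, 85.0]
ee_rot: [-178.4, 0.2, -90.0]
force: [5.3, 3.0, -3.1]
gripper_width: 0.2
```

servo_tool --plan '[[[-0.3,0,0],[0.5,2.5,0],0],[[-0.3,0,0],[0.5,2.5,0],0],[[-0.3,0,0],[0.5,2.5,0],0],[[-0.3,0,0],[0.5,2.5,0],0],[[-0.3,0,0],[0.5,2.5,0],0],[[-0.3,0,0],[0.5,2.5,0],0],[[-0.3,0,0],[0.5,2.5,0],0],[[-0.3,0,0],[0.5,2.5,0],0],[[-0.3,0,0],[0.5,2.5,0],0],[[-0.3,0,0],[0.5,2.5,0],0]]'

```text
time_s: 6.7
ee_pos: [586.9, 84.9, 87.6]
ee_rot: [179.8, 0.6, -90.1]
force: [5.5, 2.3, -1.0]
gripper_width: 0.3
```

servo_tool --plan '[[[0,0,0],[0.3,2,0.5],0],[[0,0,0],[0.3,2,0.5],0],[[0,0,0],[0.3,2,0.5],0],[[-0.1,0,0],[0.3,2,0.5],0],[[-0.1,0,0],[0.3,2,0.5],0],[[-0.1,0,0],[0.3,2,0.5],0],[[-0.1,0,0],[0.3,2,0.5],0],[[-0.1,0,0],[0.3,2,0.5],0],[[-0.1,0,0],[0.3,2,0.5],0],[[-0.1,0,0],[0.3,2,0.5],0]]'

```text
time_s: 7.95
ee_pos: [582.4, 85.8, 88.0]
ee_rot: [-178.7, 1.1, -90.2]
force: [6.6, 1.9, -1.2]
gripper_width: 0.5
```

```bash
python3 look.py s5.png
```

```text
8.0 [582.4  85.8  88.1] [-178.7    1.1  -90.2] [ 7.1  2.4 -1.6]
```

View pics/s5.png

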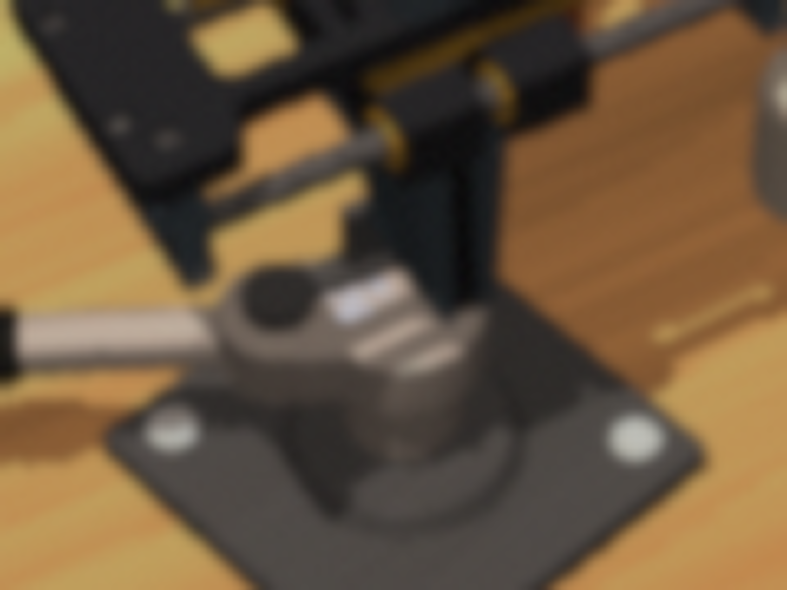

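The lever has swung over: the bar now runs up to the tab at about (365,230) in the crop, behind the fingers. The tool is nearly stopped, so I'll raise the push.

servo_tool --plan '[[[-0.3,0,0],[0.5,3,0.5],0],[[-0.3,0,0],[0.5,3,0.5],0],[[-0.3,0,0],[0.5,3,0.5],0],[[-0.3,0,0],[0.5,3,0.5],0],[[-0.3,0,0],[0.5,3,0.5],0],[[-0.3,0,0],[0.5,3,0.5],0],[[-0.3,0,0],[0.5,3,0.5],0],[[-0.3,0,0],[0.5,3,0.5],0],[[-0.3,0,0],[0.5,3,0.5],0],[[-0.3,0,0],[0.5,3,0.5],0]]'

```text
time_s: 9.25
ee_pos: [582.4, 85.8, 88.4]
ee_rot: [-177.8, 1.8, -90.2]
force: [9.5, 2.4, -3.6]
gripper_width: 0.5
```

servo_tool --plan '[[[-0.6,0.3,0],[0.5,4.3,0.8],0],[[-0.6,0.3,0],[0.5,4.3,0.8],0],[[-0.6,0.3,0],[0.5,4.3,0.8],0],[[-0.6,0.3,0],[0.5,4.3,0.8],0],[[-0.6,0.3,0],[0.5,4.3,0.8],0],[[-0.6,0.3,0],[0.5,4.3,0.8],0],[[-0.6,0.3,0],[0.5,4.3,0.8],0],[[-0.6,0.3,0],[0.5,4.3,0.8],0],[[-0.6,0.3,0],[0.5,4.3,0.8],0],[[-0.6,0.3,0],[0.5,4.3,0.8],0]]'

```text
time_s: 10.5
ee_pos: [582.3, 85.5, 88.0]
ee_rot: [-178.4, -0.6, -90.3]
force: [11.4, 2.4, -3.9]
gripper_width: 0.5
```

```bash
python3 look.py s6.png;python3 look.py s6.png
```

```text
10.55 [582.3  85.6  88. ] [-178.4   -0.6  -90.3] [11.2  1.6 -3. ]
10.6 [582.3  85.6  88. ] [-178.4   -0.6  -90.2] [10.8  1.5 -4.1]
```

View pics/s6.png

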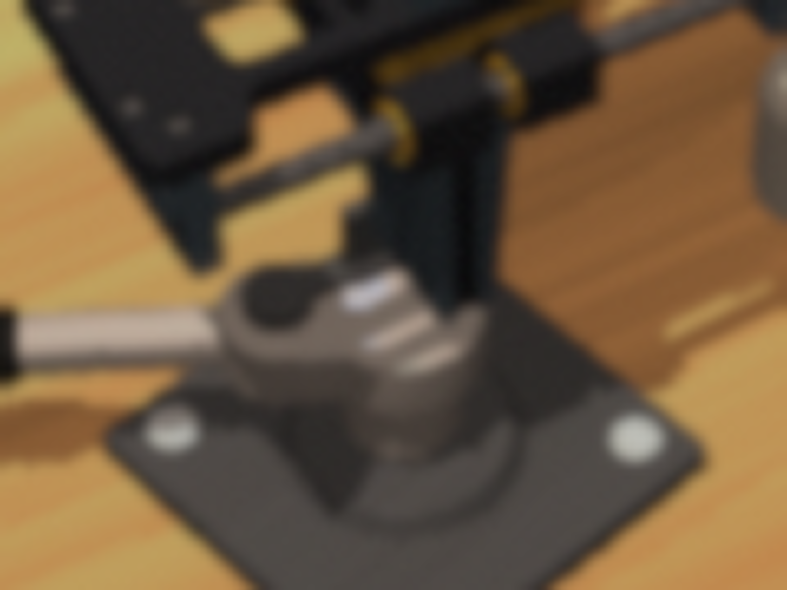

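The picture is unchanged: lever at its stop, tool still. I'll raise the push to about 14–15 N and hold for a whole call.

servo_tool --plan '[[[-0.6,0.1,0],[0.6,5.3,0.8],0],[[-0.6,0.1,0],[0.6,5.5,0.8],0],[[-0.6,0.1,0],[0.6,5.5,0.8],0],[[-0.6,0.1,0],[0.6,5.5,0.8],0],[[-0.6,0.1,0],[0.6,5.5,0.8],0],[[-0.6,0.1,0],[0.6,5.5,0.8],0],[[-0.6,0.1,0],[0.6,5.5,0.8],0],[[-0.6,0.1,0],[0.6,5.5,0.8],0],[[-0.6,0.1,0],[0.6,5.5,0.8],0],[[-0.6,0.1,0],[0.6,5.5,0.8],0]]'

```text
time_s: 11.85
ee_pos: [582.3, 85.5, 88.4]
ee_rot: [-177.4, -0.8, -90.1]
force: [13.5, 2.4, -5.2]
gripper_width: 0.4
```

Held at 11–13.5 N for over 1.5 s. Now I'll back off and check.

servo_tool --plan '[[[-0.5,0,0],[0,0,0],0],[[-0.5,0,0],[0,-3,0],0],[[-0.5,0,0],[0,-5,0],0],[[-0.5,0,0],[0,-10,0],0],[[0,0,0],[0,-10,-5],0],[[0,0,0],[0,-10,-20],0],[[0,0,0],[0,-5,-20],0],[[0,0,0],[0,0,-20],0],[[0,0,0],[0,0,-20],0],[[0,0,0],[0,0,0],0]]'

```text
time_s: 13.1
ee_pos: [626.2, 85.2, 175.5]
ee_rot: [179.9, -0.9, -90.1]
force: [-0.2, -0.3, -0.2]
gripper_width: 0.7
```

```bash
python3 look.py s7.png
python3 - <<'E'
from h import *
f=grab('top');im=cv2.cvtColor(f['pixels'],cv2.COLOR_RGB2BGR)
cv2.imwrite('pics/t7.png',cv2.convertScaleAbs(cv2.resize(im[165:215,325:385],None,fx=10,fy=10,interpolation=cv2.INTER_CUBIC),alpha=1.6))
E
```

```text
13.15 [625.4  85.1 174.2] [179.8  -1.  -90.1] [-0.5 -0.4 -0.4]
```

View pics/s7.png

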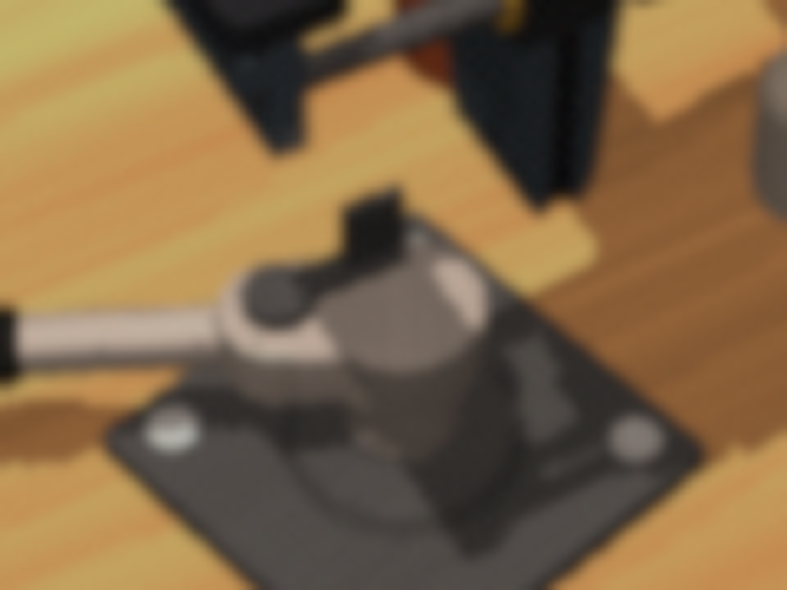

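View pics/t7.png

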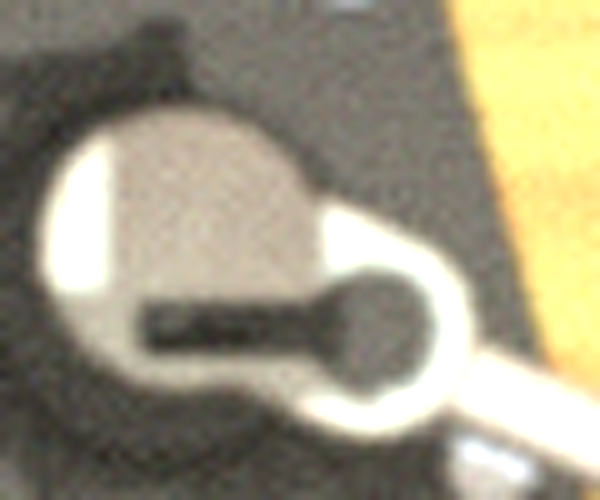

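The lever now points along the image row (tab at (150–300, 325) in the top crop, handle at 25° to it), so it is about +0.41 rad and over on the -y side. The handle has not moved. Next I'll go to the far side of the grip: TCP (467, -36), yaw -115.

servo_tool --plan '[[[0,0,0],[30,40,0],0],[[0,0,0],[30,40,0],0],[[0,0,0],[30,40,0],0],[[0,0,0],[30,40,0],0],[[0,0,8.3],[0,0,0],0],[[0,0,8.3],[0,0,0],0],[[0,0,8.3],[0,0,0],0],[[0,0,0],[0,0,0],0],[[0,0,0],[0,0,20],0],[[0,0,0],[0,0,20],0]]'

```text
time_s: 14.45
ee_pos: [452.8, -38.8, 126.4]
ee_rot: [179.2, -1.5, -115.4]
force: [-0.1, 0.2, -0.4]
gripper_width: 0.5
```

servo_tool --plan '[[[0.3,-0.7,0],[-2,0,15],0],[[0.3,-0.7,0],[-2,0,15],0],[[0.2,0,0],[-2,0,15],0],[[0,0,0],[-2,0,15],0],[[0,0,0],[0,0,10],0],[[0,0,0],[0,0,7],0],[[0,0,0],[0,-5,0],0],[[0,0,0],[0,-5,0],0],[[0,0,0],[0,-5,0],0],[[0,0,0],[0,0,0],0]]'

```text
time_s: 15.7
ee_pos: [468.4, -38.2, 43.6]
ee_rot: [179.7, -0.1, -114.5]
force: [-0.2, -0.5, 0.1]
gripper_width: 0.7
```

```bash
python3 look.py s8.png 160 130 360 280
```

```text
15.75 [468.1 -38.1  43.5] [ 1.797e+02 -1.000e-01 -1.145e+02] [-1.   0.2  0. ]
```

View pics/s8.png

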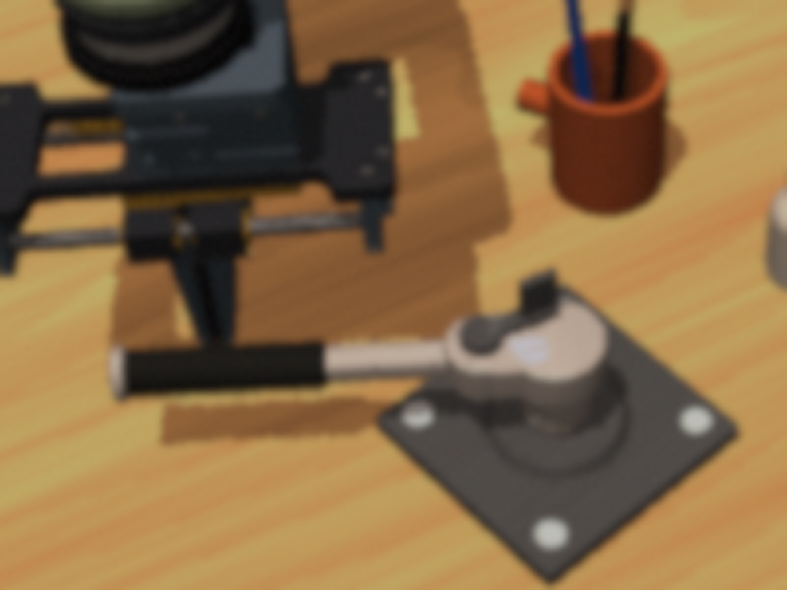

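The fingers are behind the middle of the grip (crop (205,340); grip from 120 to 325) and the pot is clear. I'll push along the arc at 5 mm per row, which a blocked grip limits to about 13 N.

servo_tool --plan '[[[0,0,0],[0,-5,0],0],[[0,0,0],[0,-5,0],0],[[0,0,0],[0,-5,0],0],[[0,0,-1.5],[0.7,-5,0],0],[[0,0,-1.5],[0.7,-5,0],0],[[0,0,-1.5],[0.7,-5,0],0],[[0,0,-1.5],[0.7,-5,0],0],[[0,0,-1.5],[0.7,-5,0],0],[[0,0,-1.5],[0.7,-5,0],0],[[0,0,-1.5],[0.7,-5,0],0]]'

```text
time_s: 17.0
ee_pos: [510.5, -61.2, 42.6]
ee_rot: [179.0, -0.1, -103.3]
force: [-4.6, 1.3, 3.5]
gripper_width: 0.5
```

```bash
cat > tr.py <<'E'
import numpy as np
from h import env
s=env.state();p=s['ee_pos'];ax=np.array([573.5,79.3]);v=p[:2]-ax;r=np.hypot(*v);a=np.degrees(np.arctan2(v[1],v[0]))
rad=np.sqrt(r*r-27**2)
hand=a+np.degrees(np.arctan2(27,rad))
F=s['force'];th=np.radians(hand);t=np.array([-np.sin(th),np.cos(th)]);n=np.array([np.cos(th),np.sin(th)])
print('t',round(s['time_s'],2),'pos',p.round(1),'rot',s['ee_rot'].round(1),'handle~%.1f contactrad %.1f'%(hand,rad),'Ftan %.1f Frad %.1f Fz %.1f'%(F[:2]@t,F[:2]@n,F[2]))
E
python3 tr.py
```

```text
t 17.0 pos [510.5 -61.2  42.6] rot [ 1.790e+02 -1.000e-01 -1.033e+02] handle~-104.0 contactrad 151.5 Ftan -4.8 Frad -0.1 Fz 3.5
```

servo_tool --plan '[[[0,0,-1.6],[0.7,-5,0],0],[[0,0,-1.6],[0.7,-5,0],0],[[0,0,-1.6],[0.7,-5,0],0],[[0,0,-1.6],[0.7,-5,0],0],[[0,0,-1.6],[0.7,-5,0],0],[[0,0,-1.6],[0.7,-5,0],0],[[0,0,-1.6],[0.7,-5,0],0],[[0,0,-1.6],[0.7,-5,0],0],[[0,0,-1.6],[0.7,-5,0],0],[[0,0,-1.6],[0.7,-5,0],0]]'

```text
time_s: 18.25
ee_pos: [561.3, -74.3, 41.4]
ee_rot: [178.8, 0.2, -86.0]
force: [-5.5, 0.6, 3.8]
gripper_width: 0.2
```

```bash
python3 tr.py; python3 look.py s9.png 160 130 360 280
```

```text
t 18.25 pos [561.3 -74.3  41.4] rot [178.8   0.2 -86. ] handle~-84.4 contactrad 151.7 Ftan -5.4 Frad -1.2 Fz 3.8
18.3 [562.1 -74.4  41.4] [178.8   0.2 -86. ] [-4.6  1.   2.9]
```

View pics/s9.png

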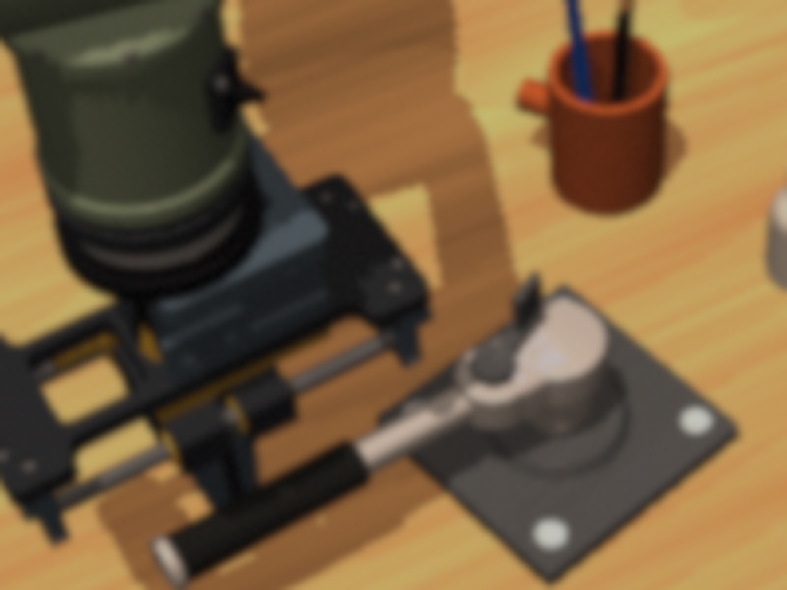

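The handle follows: the grip end is now at (170,560) in the crop and the bystanders are still. Continuing.

servo_tool --plan '[[[0.1,0,-2],[0.8,-5,-0.2],0],[[0.1,0,-2],[0.8,-5,-0.2],0],[[0.1,0,-2],[0.8,-5,-0.2],0],[[0.1,0,-2],[0.8,-5,-0.2],0],[[0.1,0,-2],[0.8,-5,-0.2],0],[[0.1,0,-2],[0.8,-5,-0.2],0],[[0.1,0,-2],[0.8,-5,-0.2],0],[[0.1,0,-2],[0.8,-5,-0.2],0],[[0.1,0,-2],[0.8,-5,-0.2],0],[[0.1,0,-2],[0.8,-5,-0.2],0]]'

```text
time_s: 19.55
ee_pos: [618.9, -71.2, 42.8]
ee_rot: [-179.7, 0.1, -64.6]
force: [-0.5, -0.1, -0.4]
gripper_width: 0.4
```

```bash
python3 tr.py
```

```text
t 19.55 pos [618.9 -71.2  42.8] rot [-1.797e+02  1.000e-01 -6.460e+01] handle~-63.3 contactrad 154.9 Ftan -0.5 Frad -0.1 Fz -0.4
```

```bash
python3 look.py s10.png 160 130 360 280;python3 tr.py
```

```text
19.6 [619.7 -71.   42.9] [-1.796e+02  1.000e-01 -6.460e+01] [ 0.8 -0.  -0.5]
t 19.6 pos [619.7 -71.   42.9] rot [-1.796e+02  1.000e-01 -6.460e+01] handle~-63.0 contactrad 154.9 Ftan 0.7 Frad 0.3 Fz -0.5
```

View pics/s10.png

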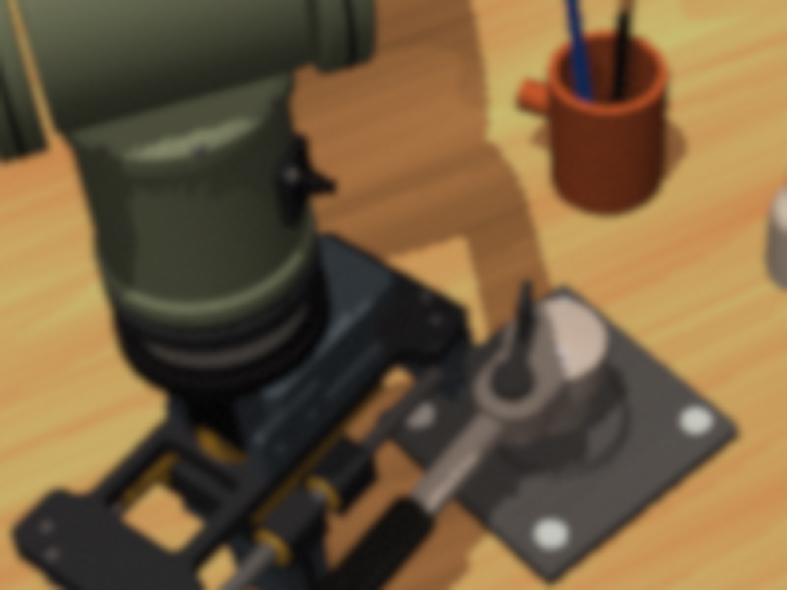

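```bash
python3 - <<'E'
from h import *
s=grab('scene')
P=[onz(s,(x/3.95+160,y/3.95+130),61)[:2] for x,y in((460,450),(425,500),(375,545))]
print(P)
for a in(-60,-65,-70,-75):
  q=np.array([573.5,79.3])+100*np.array([np.cos(np.radians(a)),np.sin(np.radians(a))]); print(a,(proj(s,[*q,61])-[160,130])*3.95)
E
python3 look.py s11.png 120 150 360 330
```

```text
[array([602.13849286,  18.89004353]), array([617.62634415,  -5.38012464]), array([627.40207712, -33.0839749 ])]
-60 [427.23957343 512.17960095]
-65 [410.10298451 502.61612622]
-70 [394.24852454 491.88193615]
-75 [379.80188197 480.08760585]
19.7 [619.1 -71.2  42.9] [-1.796e+02  1.000e-01 -6.480e+01] [-0.   0.1  0.1]
```

View pics/s11.png

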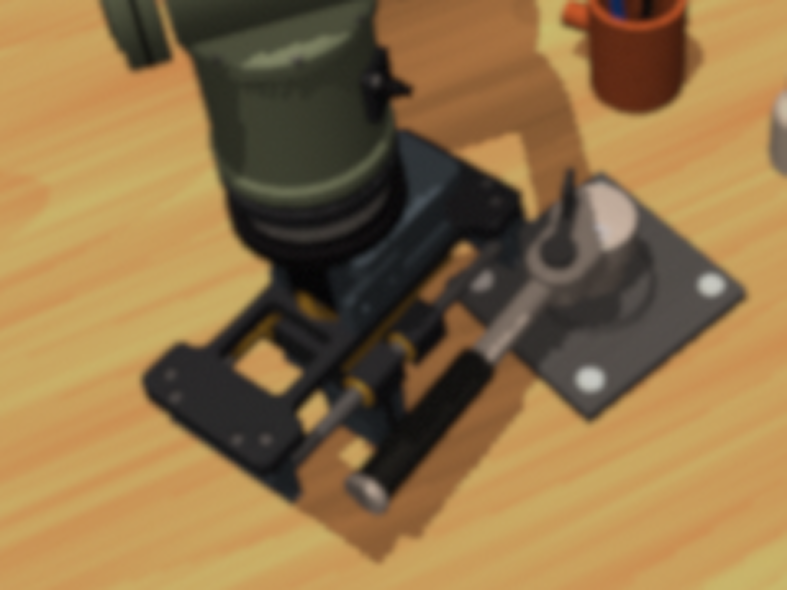

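The handle, seen at about -62°, is still in front of the fingers. The grip end is at (370,490) in the crop. Continuing.

servo_tool --plan '[[[0,0,-1.5],[0,-4,0],0],[[0,0,-1.5],[0,-4,0],0],[[0,0,-1.5],[0,-4,0],0],[[0,0,-1.5],[0,-4,0],0],[[0,0,-1.5],[0,-4,0],0],[[0,0,-1.5],[0,-4,0],0],[[0,0,-1.5],[0,-4,0],0],[[0,0,-1.5],[0,-4,0],0],[[0,0,-1.5],[0,-4,0],0],[[0,0,-1.5],[0,-4,0],0]]'

```text
time_s: 20.95
ee_pos: [650.4, -57.0, 43.2]
ee_rot: [179.5, -0.2, -48.6]
force: [-3.4, -8.0, 2.4]
gripper_width: 0.2
```

```bash
python3 tr.py;  python3 look.py s12.png 120 150 360 330
```

```text
t 20.95 pos [650.4 -57.   43.2] rot [179.5  -0.2 -48.6] handle~-50.6 contactrad 154.2 Ftan -7.7 Frad 4.1 Fz 2.4
21.0 [650.7 -56.9  43.2] [179.5  -0.2 -48.5] [-4.  -7.7  2.2]
```

View pics/s12.png

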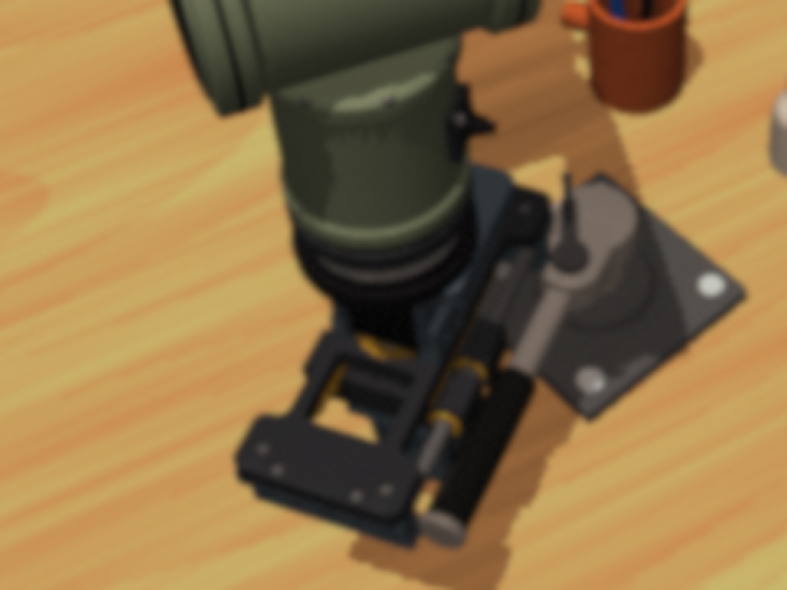

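Tangential force is up to about 8 N after 1.13 rad of travel, so the bolt stop and wind-up are probably starting. I'll keep on and watch the force.

servo_tool --plan '[[[0,0,-0.6],[0,-4,-0.3],0],[[0,0,-0.6],[0,-4,-0.3],0],[[0,0,-0.6],[0,-4,-0.3],0],[[0,0,-0.6],[0,-4,-0.3],0],[[0,0,-0.6],[0,-4,-0.3],0],[[0,0,-0.6],[0,-4,-0.3],0],[[0,0,-0.6],[0,-4,-0.3],0],[[0,0,-0.6],[0,-4,-0.3],0],[[0,0,-0.6],[0,-4,-0.3],0],[[0,0,-0.6],[0,-4,-0.3],0]]'

```text
time_s: 22.25
ee_pos: [659.8, -52.8, 44.4]
ee_rot: [176.0, 0.4, -41.6]
force: [-5.1, -9.6, 2.7]
gripper_width: 0.6
```

```bash
python3 tr.py
```

```text
t 22.25 pos [659.8 -52.8  44.4] rot [176.    0.4 -41.6] handle~-47.0 contactrad 155.5 Ftan -10.3 Frad 3.5 Fz 2.7
```

That is spring behaviour (10 mm for 2.6 N, as the given wind-up), so the bolt is at its stop. I'll raise the push to about 14 N and hold.

servo_tool --plan '[[[0.6,0,0.3],[0,-5,-0.3],0],[[0.6,0,0.3],[0,-5,-0.3],0],[[0.6,0,0.3],[0,-5,-0.3],0],[[0.6,0,0.3],[0,-5.5,-0.3],0],[[0.6,0,0.3],[0,-5.5,-0.3],0],[[0.6,0,0.3],[0,-5.5,-0.3],0],[[0.6,0,0],[0,-5.5,-0.3],0],[[0.6,0,0],[0,-5.5,-0.3],0],[[0.6,0,0],[0,-5.5,-0.3],0],[[0.6,0,0],[0,-5.5,-0.3],0]]'

```text
time_s: 23.5
ee_pos: [666.6, -46.1, 44.1]
ee_rot: [177.2, 1.2, -42.6]
force: [-7.9, -13.4, 4.6]
gripper_width: 0.3
```

```bash
python3 tr.py; python3 look.py s13.png 120 150 360 330
```

```text
t 23.5 pos [666.6 -46.1  44.1] rot [177.2   1.2 -42.6] handle~-43.5 contactrad 153.8 Ftan -15.2 Frad 3.5 Fz 4.6
23.55 [666.6 -46.1  44. ] [177.2   1.2 -42.6] [ -8.  -12.1   4.9]
```

View pics/s13.png

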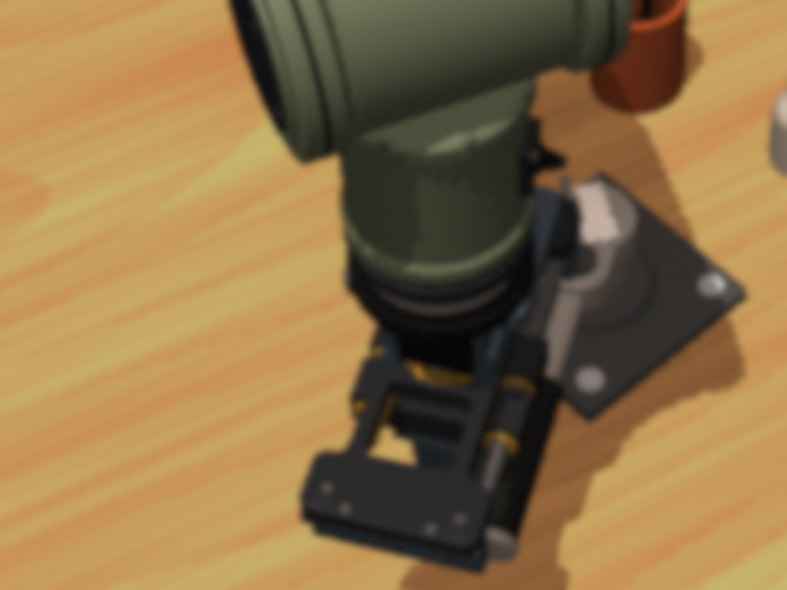

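Tangential force is 15 N, the bystanders stand, and the grip is in front of the fingers. I'll hold the press steady for one more call.

servo_tool --plan '[[[0.5,0,0],[0,-5.2,0],0],[[0.5,0,0],[0,-5.2,0],0],[[0.5,0,0],[0,-5.2,0],0],[[0.5,0,0],[0,-5.2,0],0],[[0.5,0,0],[0,-5.2,0],0],[[0.5,0,0],[0,-5.2,0],0],[[0.5,0,0],[0,-5.2,0],0],[[0.5,0,0],[0,-5.2,0],0],[[0.5,0,0],[0,-5.2,0],0],[[0.5,0,0],[0,-5.2,0],0]]'

```text
time_s: 24.8
ee_pos: [667.7, -45.0, 44.1]
ee_rot: [176.8, 2.3, -41.8]
force: [-9.5, -12.0, 5.4]
gripper_width: 0.7
```

```bash
python3 tr.py
```

```text
t 24.8 pos [667.7 -45.   44.1] rot [176.8   2.3 -41.8] handle~-42.9 contactrad 153.6 Ftan -15.3 Frad 1.2 Fz 5.4
```

Stable at 15.3 N with no further motion. Now I'll ease off and withdraw.

servo_tool --plan '[[[0.4,0,0],[0,-2,0],0],[[0.4,0,0],[0,2,0],0],[[0.4,0,0],[0,4,0],0],[[0.4,0,0],[0,5,0],0],[[0.4,0,0],[0,6,0],0],[[0.4,0,0],[0,7,0],0],[[0.2,0.5,0],[0,8,0],0],[[0.2,0.5,0],[0,8,0],0],[[0,0.5,0],[0,8,0],0],[[0,0.5,0],[0,8,0],0]]'

```text
time_s: 26.05
ee_pos: [619.2, -92.7, 46.1]
ee_rot: [178.4, 1.0, -41.4]
force: [0.2, 0.1, -0.3]
gripper_width: 0.6
```

servo_tool --plan '[[[0,0,0],[0,8,0],0],[[0,0,0],[0,8,0],0],[[0,0,0],[0,8,0],0],[[0,0,0],[0,8,0],0],[[0,0,0],[0,0,-20],0],[[0,0,0],[0,0,-30],0],[[0,0,0],[0,0,-30],0],[[0,0,0],[0,0,-30],0],[[0,0,0],[0,0,-20],0],[[0,0,0],[0,0,0],0]]'

```text
time_s: 27.3
ee_pos: [599.2, -119.3, 180.2]
ee_rot: [178.3, 1.1, -41.5]
force: [0.7, -0.2, 0.8]
gripper_width: 0.4
```

```bash
python3 tr.py; python3 look.py s14.png 120 100 440 330; python3 -c "
from h import *
grab('top','t14.png')"
```

```text
t 27.3 pos [ 599.2 -119.3  180.2] rot [178.3   1.1 -41.5] handle~-74.9 contactrad 198.4 Ftan 0.6 Frad 0.3 Fz 0.8
27.35 [ 598.5 -119.2  179.1] [178.3   1.2 -41.5] [ 0.1 -0.2 -0. ]
```

View pics/s14.png

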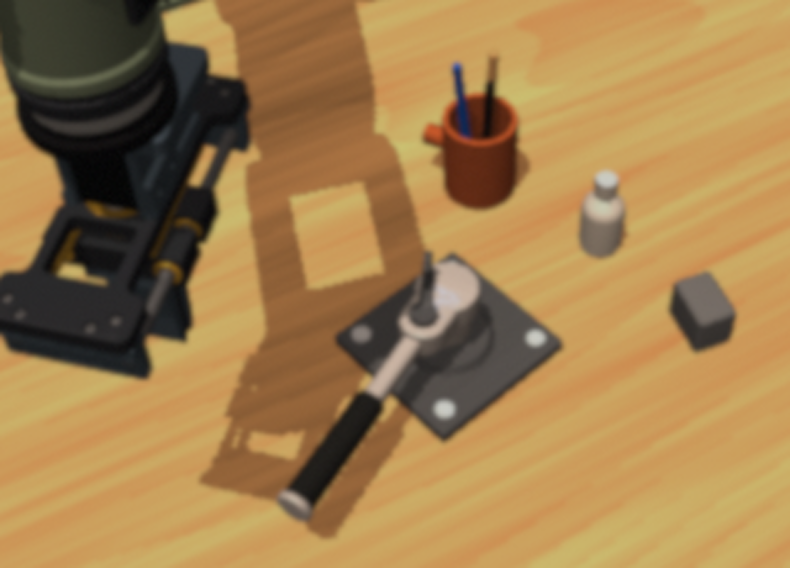

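View pics/t14.png

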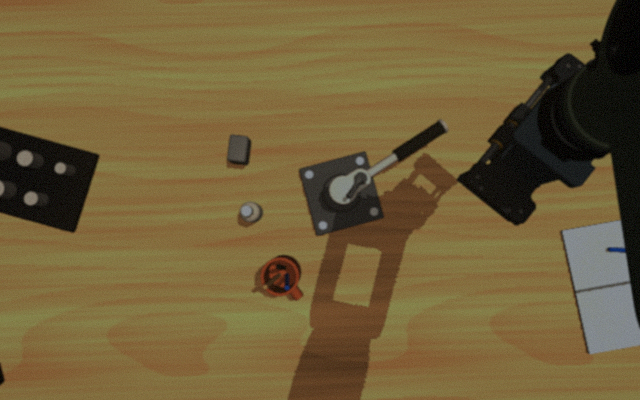

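Run:
```python
from h import *
f=grab('top');im=cv2.cvtColor(f['pixels'],cv2.COLOR_RGB2BGR)
cv2.imwrite('pics/t15.png',cv2.convertScaleAbs(cv2.resize(im[160:210,320:385],None,fx=10,fy=10,interpolation=cv2.INTER_CUBIC),alpha=1.9))
e=onz(f,(443,126),61)[:2]-[573.5,79.3];print(np.hypot(*e),np.degrees(np.arctan2(e[1],e[0])))
a=cv2.imread('pics/top0.png').astype(int);d=np.abs(im.astype(int)-a).max(2)
for n,(x,y) in dict(pot=(280,277),glue=(250,212),sharp=(238,150)).items(): print(n,d[y-22:y+22,x-22:x+22].mean().round(1),np.percentile(d[y-22:y+22,x-22:x+22],98))
th=np.arctan2(e[1],e[0]);c,si=np.cos(th),np.sin(th);R=np.array([[c,-si],[si,c]])
for l in(.42,.3,0):
  P=np.array([573.5,79.3])+R@(np.array([32,0])-28*np.array([np.cos(l),np.sin(l)])); print(l,(proj(f,[*P,100])-[320,160])*10)
print((proj(f,[*(np.array([573.5,79.3])+R@[32,0]),79])-[320,160])*10)
```

```text
191.84290490846487 -58.753544102931826
pot 11.5 21.0
glue 14.8 23.0
sharp 13.4 22.0
0.42 [323.85301367 318.2346494 ]
0.3 [305.86085705 304.98476659]
0 [268.90216851 263.44723952]
[410.86000395 180.38483168]
```

View pics/t15.png

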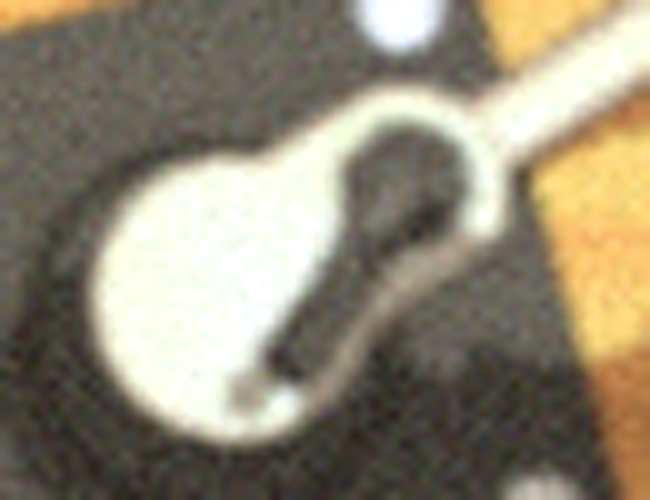

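The top view shows the lever still fully over, with the tab at about (320,310) against (324,318) predicted for +0.42. The handle has sprung back to about -59°. The pot, glue and sharpener differ from the first picture only by image noise, and the robot touches nothing.

```bash
python3 -c "
from h import env
print(env.job_done()); s=env.state(); print(s['time_s'],s['force'])"
```

```text
the job is handed in; nothing more can be done
None
the job is handed in; nothing more can be done
```

The ratchet is set to loosen, the bolt has been turned counter-clockwise to its stop, and the job is handed in at about 27 s.

- **Lever:** I pushed it over with closed fingers and pressed it against its stop for about 2 s. The readings there were 11 to 13.5 N along the push, 14.7 N at most in all. Afterwards the top view shows it fully over, matching about +0.42 rad. It was still there after the handle was turned.
- **Handle:** I pushed it counter-clockwise by about 72° until it wound up springily. I held it there for over 1 s at about 15 N, with less than 2 mm of further movement, then eased off and withdrew. It sprang back about 16°, to roughly 56° from where it started.
- **At the end:** The pot, glue bottle and sharpener show no change in the top view beyond image noise. The tool was clear of everything at 180 mm height and read close to 0 N. The highest total force I read was about 16 N, but I only have readings at the end of each move.

**Checks that disagreed:**
- **Odd force readings:** About 5 N showed up only 11° into the handle's travel, earlier than expected. Close to 0 N showed up partway, at about -63°, probably because the handle had run slightly ahead of the fingers.
- **Bolt stop not seen directly:** I take it from the 15 N hold and the spring-back, since turning the bolt needs only 4 to 6 N. I did not press a second time to confirm it.

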